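Lay the green-banded medicine carton on the scan plate

ROBOT

A 6-joint arm with a two-finger parallel gripper is mounted at the origin on the work surface. World frame = base frame: x ahead of the robot, y to its left, z up, the work surface at z = 0. Lengths are in m, angles in rad, forces in N, time in s.
With the tool pointing down it reaches from about 0.425 to 0.95 m from the base axis. Payload 3.5 kg.
Tool frame: the origin (TCP) lies at the very end of the fingers, on their centre line; the grasp point (between the pads) lies 19 mm behind it (ctrl.grip_point_offset is the distance from the TCP to the grasp point, in m); z points along the fingers, y is the line along which they close (so a half turn about z gives the same grasp; the last joint's range is limited). The gripper opens to 85 mm and grips with 20 to 120 N. Pads are 22 mm wide; open, the fingers measure 114 mm over their backs; the gripper's body (76 mm by 85 mm) begins 54 mm behind the grasp point. The pads swing forward as they close: fully open they stand 13 mm farther back than shut.
Start: joints at [1.126, 0.286, 1.577, -0, 1.279, -0.15], TCP at [0.196, 0.646, 0.231] pointing down, gripper open.
Joint ranges: [-2.77, 2.77], [-0.9, 2.22], [0.21, 2.48], [-1.53, 4.67], [0.24, 2.81], [-2.84, 2.84]. Speed limits (rad/s): [2.79, 2.79, 3.14, 3.14, 3.14, 3.14].

INTERFACE

Orientations are given as a unit quaternion [x, y, z, w].
In Python, from plant import ctrl gives the robot as it stands. The module is installed in compiled form; this text tells all that it offers.
- The arm moves only by the shell command python3 -m pendant 'ROWS' [OPENING] [FORCE]. ROWS is JSON, a list of rows, each an object of numbers: "dx", "dy", "dz": the shift along the tool's x, y, z in cm; "twist": the turn about the tool's z in degrees. A call has 1 to 10 rows; each row is the pose to reach, as a shift and turn from the pose commanded when the call began, along the tool's axes at that moment; what a row does not reach only later rows make up. A row lasts 1/8 s, in which the tool goes at most 62.5 mm and 10.7 degrees, less where a joint would pass 70% of its speed; a pose out of reach is approached as far as the arm can. A call with a gripper value outside its range is refused whole. OPENING is the opening in per cent of the stroke, from 0 (shut) to 100 (fully open), set as the call begins (- or left out, the last holds). The fingers move at their own pace and stop on an object; FORCE is the grip in N (left out, the last holds). Time passes only in rows, so rows that repeat a pose let the fingers close. It gives the time, the measured TCP pose, the force, the opening and the grip force at its end, in the units of the state.
- ctrl.get_state(): the state, without advancing time (a new reading comes with each control period).
- ctrl.read_camera(name): name is "side" or "top"; returns a dict with "img" (480x640x3 uint8, red, green, blue), "depth" (480x640 float32, m along the optical axis (not along the pixel's ray), 0 where there is no reading), "camera_matrix" (3x3 intrinsics, pixels), "xyz" and "rotation" of the camera in the world. Camera axes: x right, y up, looking along -z (the intrinsics and any distortion apply to the point x, -y, -z); pixel columns grow to the right and rows downward; lengths in m; the calibration is good to about 2 mm. A picture is of the moment at which its call begins.
- ctrl.sign_off(): hands the job in; it is judged then, once.
The state is a dict: "time": time; "qpos": joint angles; "dq": joint speeds; "joint_efforts": joint torques, N m; "eef_pos": TCP position; "tcp_rot": TCP orientation; "contact_force": force on the tool from outside, world axes, zero at the start; "wrist_torque": the same for the moment, N m; "opening": opening from 0.0 (shut) to 1.0 (fully open); "finger_force": force on a finger pad.
Only numpy, scipy, OpenCV 4.12 (cv2) and the standard library are available. Lean on these libraries where they do the work, as an engineer would, in place of code of your own. Each camera call takes 0.05 s, during which the arm holds its last target. There are 200 camera calls.

TASK

Three medicine cartons stand in a row on the dispensary counter, just in front of the long edge of the low scan plate. Tip the one with the green top over onto the plate by pushing high on its code-panel face, without picking it up, so that its foot stops at the plate's edge and it comes to lie flat and roughly straight on the plate with its code panel facing up. Leave the orange and blue cartons standing where they are.

Things in the scene. Friction and masses are not known exactly. Their poses are not given: they have to be found in the camera images.
- carton_green: The carton to tip: white card, green top. 60 (x) x 70 (y) x 150 mm tall (z), about 0.3 kg, standing on the counter. Origin: centre of its underside, z to its top; its -x face, away from the plate, bears the code panel (black bars); its +x face is 6 to 20 mm from the plate, roughly parallel to its edge. Its place in the row varies. About 1 N at 130 mm height tips it
- carton_orange: Bystander carton, same size and stance but with an orange top. 60 (x) x 70 (y) x 150 mm tall (z), about 0.3 kg, standing on the counter. Origin: centre of its underside, z to its top; its -x face, away from the plate, bears the code panel (black bars). Neighbours in the row stand about 110 mm apart between centres
- carton_blue: Bystander carton, same size and stance but with a blue top. 60 (x) x 70 (y) x 150 mm tall (z), about 0.3 kg, standing on the counter. Origin: centre of its underside, z to its top; its -x face, away from the plate, bears the code panel (black bars)
- scan_plate: Low flat scan plate fixed to the counter, aluminium with a grey top: 210 mm (its x) by 360 mm (its y), 12 mm thick. Origin: centre of its underside, on the counter. Its long edge at x = -105 mm is the stop: the cartons stand in a row along y just outside it, and tip towards the plate's +x, which points roughly away from the robot
Things that resemble listed ones, but are neither listed nor needed, are in the scene too. Leave any yellow look-alike of the carton_green alone.

How it is judged:
On the way:
1. the green carton tips over with its foot at the plate's near edge (angle between carton_green's own z axis and vertical between 0.2 and 1.3 rad and x of carton_green in the frame of scan_plate between -0.17 and -0.085 m), for 0.05 s.
At the end, for the whole second after the job is handed in: Green carton still and flat on the plate, code panel up (10 deg), length within 14 deg of the plate's x, foot at most 45 mm outside or 65 mm inside its near edge, foot's centre within 160 mm of its middle along y; orange and blue cartons upright, within 20 mm of their start (angle between carton_green's own x axis and vertical above 2.96 rad and angle between the z axis of carton_green and the x axis of scan_plate, either way round below 0.25 rad and x of carton_green in the frame of scan_plate between -0.15 and -0.04 m and y of carton_green in the frame of scan_plate between -0.16 and 0.16 m and z of carton_green in the frame of scan_plate between 0.03 and 0.055 m and linear speed of carton_green below 0.02 m/s and angular speed of carton_green below 0.1 rad/s and angle between each of carton_orange, carton_blue's own z axis and vertical below 0.15 rad and distance of each of carton_orange, carton_blue from where it was at the start of the episode below 0.02 m); the robot touches nothing.
It fails at once if the orange or blue carton is shoved more than 20 mm or leans (distance of any of carton_orange, carton_blue from where it was at the start of the episode above 0.02 m or angle between any of carton_orange, carton_blue's own z axis and vertical above 0.2 rad).
It fails at once if the green carton is picked up (its foot rises more than 80 mm) (height (world z) of carton_green above 0.08 m).
It also fails if it takes over 32 s, if anything falls off the work surface, if the arm or the gripper's body presses on something with over 40 N, if the wrist force passes 120 N, or if a joint passes its speed limit or range.

## Working session

There is one attempt and no reset: what is moved stays moved. The work goes in short steps, Python scripts to look and compute and a shell command to move; the robot and the scene stay as the last step left them, time stands still between calls to the robot, and variables do not carry over. Pictures are saved under pics/ and viewed, at most 10 in all, crops included, and the job is handed in when it is done.

```bash
mkdir -p pics; cat > h.py <<'E'
import numpy as np, cv2
from plant import ctrl
def cam(n):
    c=ctrl.read_camera(n); return c
def pts(c):
    K=np.array(c["camera_matrix"]); d=c["depth"]; v,u=np.mgrid[:480,:640]
    x=(u-K[0,2])/K[0,0]*d; y=(v-K[1,2])/K[1,1]*d
    P=np.stack([x,-y,-d],-1)
    R=np.array(c["rotation"]); return P@R.T+np.array(c["xyz"])
E
python3 - <<'E'
from h import *
for n in("top","side"):
    c=cam(n); cv2.imwrite(f"pics/{n}0.png",c["img"][:,:,::-1]); np.savez(f"{n}0.npz",**{k:np.array(v) for k,v in c.items()})
    print(n,c["xyz"],c["rotation"],c["camera_matrix"],c.keys())
s=ctrl.get_state();print(s)
E
```

```text
top [0.46445297 0.05815675 1.00547994] [ 0.03800431 -0.05070553 -0.6951526   0.71606389] [[540.20028118   0.         317.81556915]
 [  0.         540.20028118 234.44499446]
 [  0.           0.           1.        ]] dict_keys(['img', 'depth', 'camera_matrix', 'xyz', 'rotation'])
side [-0.18004142 -0.09740539  0.71543826] [ 0.31328742 -0.25544886 -0.58928758  0.69952628] [[616.35726342   0.         317.64856929]
 [  0.         616.35726342 236.93980351]
 [  0.           0.           1.        ]] dict_keys(['img', 'depth', 'camera_matrix', 'xyz', 'rotation'])
{'time': 0.1, 'qpos': array([ 1.12599903e+00,  2.87110793e-01,  1.57806318e+00, -6.06056821e-06,
        1.27861356e+00, -1.49954629e-01]), 'dq': array([-0.00065952, -0.00313248, -0.0033652 ,  0.00015778,  0.0002284 ,
        0.0003667 ]), 'joint_efforts': array([ 3.47005027e-05, -4.07297480e+01, -2.93698561e+01, -1.68665856e-04,
        3.40458173e-03, -2.70326217e-05]), 'eef_pos': array([0.19582571, 0.64533162, 0.23004539]), 'tcp_rot': array([ 1.46886974e-01,  9.89152674e-01, -1.05012228e-03, -3.18790034e-04]), 'contact_force': array([-0.15184004, -0.33621411,  0.60598027]), 'wrist_torque': array([ 0.05971031, -0.01832715, -0.02501553]), 'finger_force': 0.0, 'opening': 1.0008242536270147}
```

View pics/top0.png

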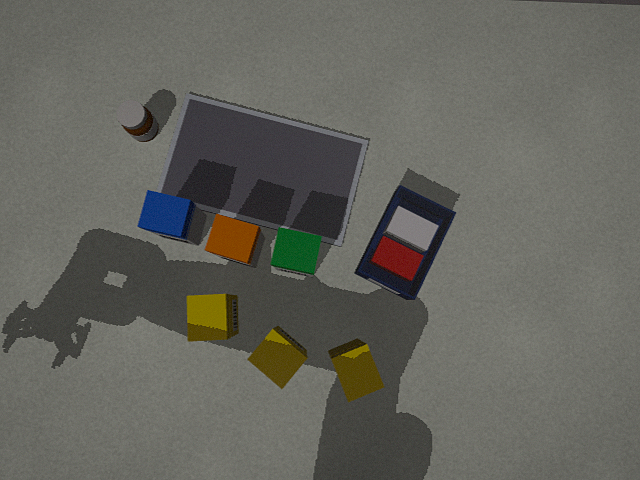

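View pics/side0.png

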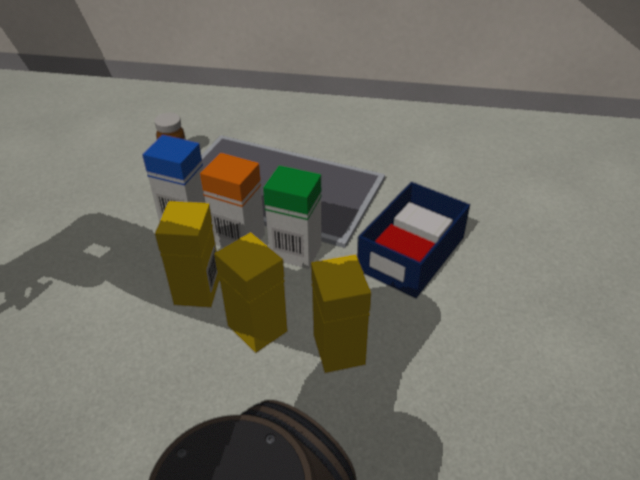

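The top view shows the blue (166,215), orange (233,240) and green (297,250) tops along the plate's near edge. The yellow look-alikes stand robot-side at (210,317), (278,357) and (357,370).

```bash
sed -i 's/R=np.array(c\["rotation"\])/R=Rot.from_quat(c["rotation"]).as_matrix()/; 1a from scipy.spatial.transform import Rotation as Rot' h.py
cat >> h.py <<'E'
H={"green":(50,75),"orange":(8,17),"blue":(105,118),"yellow":(22,32)}
def tops(c,zmin=.14,zmax=.165):
    P=pts(c); h=cv2.cvtColor(c["img"],cv2.COLOR_RGB2HSV)
    for k,(a,b) in H.items():
        m=((h[...,0]>=a)&(h[...,0]<=b)&(h[...,1]>150)&(h[...,2]>40)&(P[...,2]>zmin)&(P[...,2]<zmax)).astype(np.uint8)
        for q in cv2.findContours(m,0,2)[0]:
            if cv2.contourArea(q)<150: continue
            mm=np.zeros_like(m); cv2.drawContours(mm,[q],-1,1,-1); W=P[(mm&m)>0]
            r=cv2.minAreaRect((W[:,:2]*1000).astype(np.float32))
            print(k,np.round(r[0],0),np.round(r[1],0),round(r[2],1),"z",np.round(np.median(W[:,2]),3))
E
python3 - <<'E'
from h import *
c=dict(np.load("top0.npz")); tops(c)
P=pts(c)
for n,(u,v) in dict(nearR=(343,243),farR=(369,139),farL=(190,94),mid=(280,150),edge=(341,243)).items(): print(n,P[v,u].round(3))
# plate outline by ray on z=.012
K=c["camera_matrix"];R=Rot.from_quat(c["rotation"]).as_matrix()
for u,v in[(343,244),(369,139),(190,93)]:
    d=R@np.array([(u-K[0,2])/K[0,0],-(v-K[1,2])/K[1,1],-1]);t=(.012-c["xyz"][2])/d[2];print((c["xyz"]+t*d).round(3))
E
```

```text
green [547.  79.] [70. 61.] 79.8 z 0.15
orange [563. 182.] [71. 61.] 75.3 z 0.15
blue [600. 291.] [71. 61.] 78.9 z 0.15
yellow [359. -23.] [71. 60.] 23.3 z 0.15
yellow [377. 102.] [70. 61.] 52.3 z 0.15
yellow [438. 214.] [71. 61.] 4.6 z 0.15
nearR [ 0.577 -0.006 -0.003]
farR [ 0.78  -0.051 -0.001]
farL [0.853 0.294 0.011]
mid [0.748 0.118 0.012]
edge [ 0.576 -0.001  0.011]
[ 0.574 -0.005  0.012]
[ 0.776 -0.05   0.012]
[0.854 0.294 0.012]
```

```bash
python3 -m pendant '[{"dx":-4,"dy":-4},{"dx":-9,"dy":-9},{"dx":-14,"dy":-14},{"dx":-18,"dy":-19},{"dx":-23,"dy":-24},{"dx":-28,"dy":-29},{"dx":-32,"dy":-33},{"dx":-37,"dy":-38,"twist":-3},{"dx":-41,"dy":-42.7,"twist":-6.7},{"dx":-43,"dy":-44.7,"twist":-6.7}]' 35
python3 -m pendant '[{"dx":0},{"dx":0}]'
```

```text
$[0]: bad value
$[0]: bad value
```

```bash
python3 -m pendant '[{"dx":-4,"dy":-4,"dz":0,"twist":0},{"dx":-9,"dy":-9,"dz":0,"twist":0},{"dx":-14,"dy":-14,"dz":0,"twist":0},{"dx":-18,"dy":-19,"dz":0,"twist":0},{"dx":-23,"dy":-24,"dz":0,"twist":0},{"dx":-28,"dy":-29,"dz":0,"twist":0},{"dx":-32,"dy":-33,"dz":0,"twist":0},{"dx":-37,"dy":-38,"dz":0,"twist":-3},{"dx":-41,"dy":-42.7,"dz":0,"twist":-6.7},{"dx":-43,"dy":-44.7,"dz":0,"twist":-6.7}]' 35
```

```text
time: 1.35
eef_pos: [0.4773, 0.0926, 0.2311]
tcp_rot: [0.089, 0.996, 0.0, 0.0]
contact_force: [1.2, 1.0, 0.5]
opening: 0.349
finger_force: 0.0
```

```bash
python3 -m pendant '[{"dx":0,"dy":0,"dz":4,"twist":0},{"dx":0,"dy":0,"dz":8,"twist":0},{"dx":0,"dy":0,"dz":11,"twist":0},{"dx":0,"dy":0,"dz":11,"twist":0}]'
python3 - <<'E'
from h import *
c=cam("side"); cv2.imwrite("pics/side1.png",c["img"][:,:,::-1]); tops(cam("top"))
E
```

```text
time: 1.85
eef_pos: [0.4744, 0.0944, 0.1183]
tcp_rot: [0.089, 0.996, -0.0, -0.004]
contact_force: [0.2, -0.3, -0.1]
opening: 0.345
finger_force: 0.0
green [549.  79.] [70. 58.] 78.4 z 0.15
orange [563. 182.] [71. 61.] 75.8 z 0.15
blue [600. 291.] [71. 61.] 78.9 z 0.151
yellow [359. -23.] [71. 60.] 23.7 z 0.15
yellow [438. 219.] [71. 52.] 2.5 z 0.15
```

View pics/side1.png

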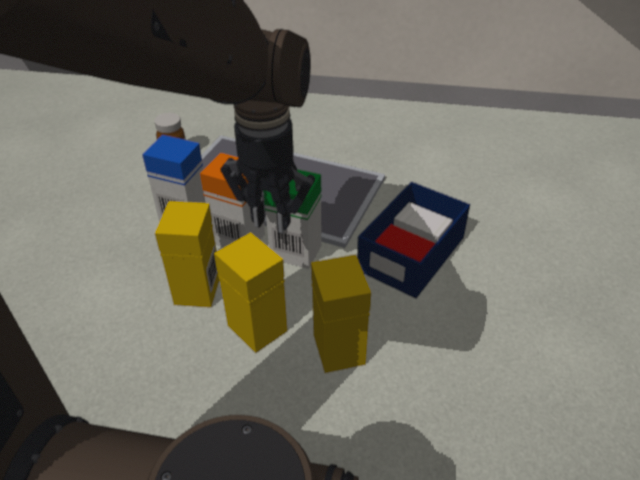

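The fingers are at (240–285, 215), behind the green carton's code face and clear of the yellow ones. Next I push slowly along the tool's -x.

```bash
python3 -m pendant '[{"dx":-1.5,"dy":0,"dz":0,"twist":0},{"dx":-2.5,"dy":0,"dz":0,"twist":0},{"dx":-3.2,"dy":0,"dz":0,"twist":0},{"dx":-3.8,"dy":0,"dz":0,"twist":0},{"dx":-4.4,"dy":0,"dz":0,"twist":0},{"dx":-5,"dy":0,"dz":0,"twist":0},{"dx":-5.5,"dy":0,"dz":0,"twist":0}]'
python3 - <<'E'
from h import *
c=cam("side"); cv2.imwrite("pics/side2.png",c["img"][:,:,::-1]); tops(cam("top"),.1,.2)
E
```

```text
time: 2.82
eef_pos: [0.5316, 0.0847, 0.1213]
tcp_rot: [0.089, 0.996, -0.0, 0.0]
contact_force: [-0.6, -0.9, 0.4]
opening: 0.346
finger_force: 0.4
orange [567. 196.] [42. 62.] 76.9 z 0.15
blue [600. 291.] [71. 61.] 78.7 z 0.15
yellow [359. -23.] [71. 60.] 23.7 z 0.15
yellow [438. 216.] [71. 57.] 4.3 z 0.151
```

View pics/side2.png

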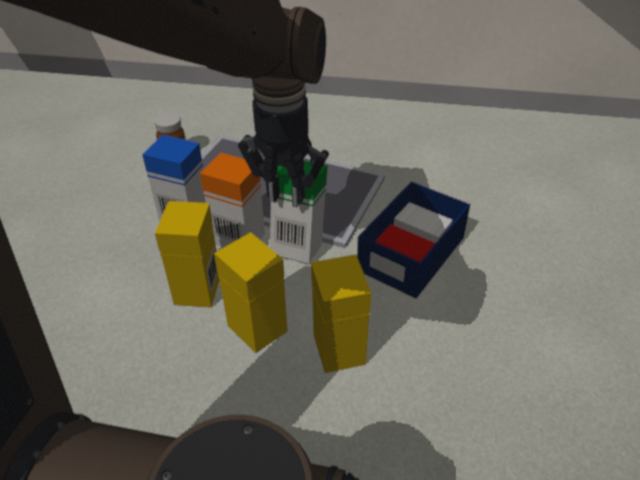

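The green carton is leaning and its foot has hardly moved. The neighbours are still in place, so I keep pushing.

```bash
python3 -m pendant '[{"dx":-0.6,"dy":0,"dz":0,"twist":0},{"dx":-1.2,"dy":0,"dz":0,"twist":0},{"dx":-1.8,"dy":0,"dz":0,"twist":0},{"dx":-2.4,"dy":0,"dz":0,"twist":0},{"dx":-3,"dy":0,"dz":0,"twist":0},{"dx":-3.6,"dy":0,"dz":0,"twist":0},{"dx":-4.2,"dy":0,"dz":0,"twist":0},{"dx":-4.8,"dy":0,"dz":0,"twist":0},{"dx":-4.8,"dy":0,"dz":0,"twist":0},{"dx":-4.8,"dy":0,"dz":0,"twist":0}]'
python3 - <<'E'
from h import *
c=cam("side"); cv2.imwrite("pics/side3.png",c["img"][:,:,::-1])
E
```

```text
time: 4.18
eef_pos: [0.5783, 0.0763, 0.1212]
tcp_rot: [0.089, 0.996, -0.0, -0.0]
contact_force: [-0.3, 0.5, -0.1]
opening: 0.351
finger_force: 0.0
```

View pics/side3.png

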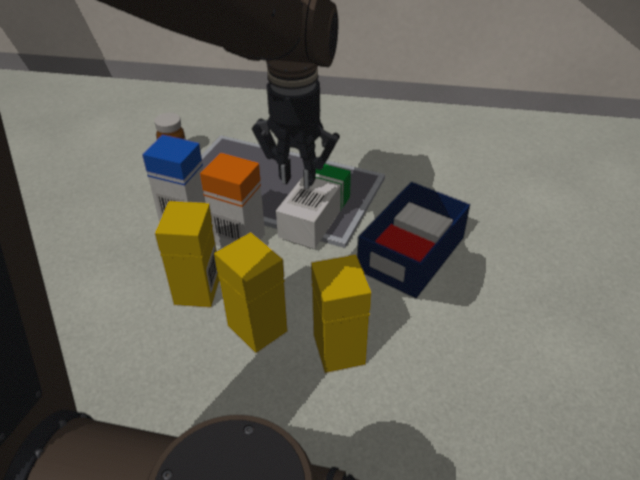

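The green carton lies on the plate at (315,205) with its code panel up. I raise the arm, back it away and measure.

```bash
python3 -m pendant '[{"dx":0,"dy":0,"dz":-4,"twist":0},{"dx":0,"dy":0,"dz":-9,"twist":0},{"dx":0,"dy":0,"dz":-14,"twist":0},{"dx":2,"dy":5,"dz":-14,"twist":0},{"dx":4,"dy":10,"dz":-14,"twist":0},{"dx":6,"dy":15,"dz":-14,"twist":0},{"dx":6,"dy":21,"dz":-14,"twist":0},{"dx":6,"dy":26,"dz":-14,"twist":0},{"dx":6,"dy":30,"dz":-14,"twist":0},{"dx":6,"dy":30,"dz":-14,"twist":0}]'
python3 - <<'E'
from h import *
c=cam("top"); cv2.imwrite("pics/top4.png",c["img"][:,:,::-1]); tops(c)
P=pts(c);Z=P[...,2]
x,y=P[...,0],P[...,1]
m=((Z>.06)&(Z<.082)&(x>.48)&(x<.8)&(y>-.05)&(y<.16)).astype(np.uint8)
m=cv2.morphologyEx(m,cv2.MORPH_OPEN,np.ones((3,3)))
q=max(cv2.findContours(m,0,2)[0],key=cv2.contourArea)
mm=np.zeros_like(m);cv2.drawContours(mm,[q],-1,1,-1);W=P[(mm&m)>0]
r=cv2.minAreaRect((W[:,:2]*1000).astype(np.float32));print(r)
A=np.c_[W[:,:2],np.ones(len(W))];print("plane",np.linalg.lstsq(A,W[:,2],rcond=None)[0],np.median(W[:,2]))
b=cv2.boxPoints(r)/1000-np.array([.714,.1445]);a=np.radians(-12.7)
print("plate frame",(b@np.array([[np.cos(a),-np.sin(a)],[np.sin(a),np.cos(a)]])).round(3))
E
```

```text
time: 5.48
eef_pos: [0.5717, 0.3845, 0.2605]
tcp_rot: [0.087, 0.996, -0.0, -0.0]
contact_force: [0.2, -0.3, -0.2]
opening: 0.35
finger_force: 0.0
orange [563. 182.] [71. 61.] 75.3 z 0.15
blue [600. 291.] [71. 61.] 78.5 z 0.151
yellow [359. -23.] [71. 60.] 23.4 z 0.15
yellow [377. 103.] [70. 61.] 51.7 z 0.15
yellow [438. 214.] [71. 60.] 4.8 z 0.15
((629.289306640625, 61.29732131958008), (70.78469848632812, 151.1614990234375), 75.296630859375)
plane [ 0.00353762 -0.00054919  0.07000196] 0.07222671768441241
plate frame [[-0.141 -0.133]
 [ 0.01  -0.138]
 [ 0.012 -0.067]
 [-0.139 -0.062]]
```

View pics/top4.png

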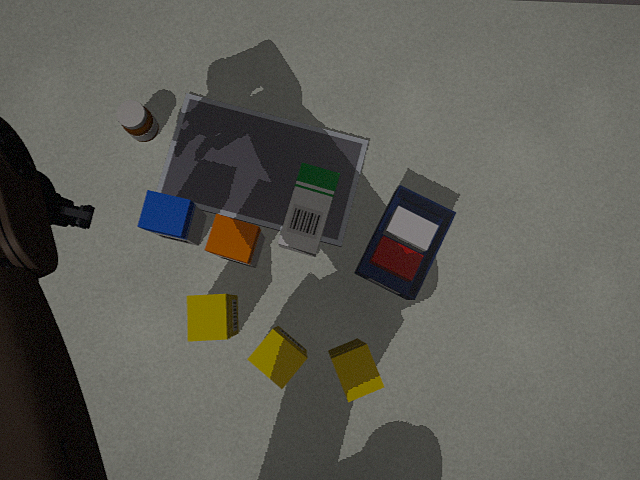

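The top view shows the green carton flat on the plate, with its foot at (302,250) and its top at (318,178). Its surface is at z = 0.072, it lies within 2° of straight, and its foot is at x = -0.140, y = -0.098 in the plate frame. All of these are within the limits. The orange and blue cartons have not moved and the arm is clear, so I hand in.

```bash
python3 -c "from plant import ctrl; print(ctrl.sign_off())"
```

```text
the job is handed in; nothing more can be done
None
```

The green carton is tipped flat onto the plate with its code panel up, about 2° off straight and its foot about 35 mm outside the near edge (limit 45 mm); the orange and blue cartons stand where they were, and the job is handed in (no verdict was returned).

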